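# Start the desk fan at the clay bench

## Task

The freshly thrown pot should dry in moving air: switch the desk fan on by flipping the toggle on its foot over to the other side, so that it snaps and stays there. Keep clear of the wheel unit with the soft pot on it, and leave its matching toggle off: the pot must not spin.

Things in the scene. Friction and masses are not known exactly. Their poses are not given: they have to be found in the camera images.
- fan: fixed black desk fan: long foot 130 (x) by 270 (y) mm, 45 mm high; round caged head (120 mm across, 45 thick, top at 210) over the foot at y = +80 mm; a steel toggle at y = -80 mm. Origin: centre of the foot's underside. x: the way the toggle is flipped on (roughly away from the robot), z up. Stands left or right on the table, turned up to 20 degrees.
- fan_switch (a joint): fan's toggle, rad: 0 off (start), leans 20 degrees to -x; 0.35 upright; 0.7 on, leans to +x. Over-centre spring, 2 to 5 N to push; past centre it snaps over and stays. Hinge along y at (0, -80, 49) mm in the fan's frame. Round bat 8 mm thick, outer 20 mm is 12 mm thick, end 46 mm from the hinge; off, its end is near x = -14 mm, top at z = 92 mm. Flat plate around it, nut (radius 9 mm) to z = 51 mm.
- wheel: fixed motor-driven banding wheel, not to be touched: grey base 200 (x) by 300 (y) mm, 45 high; round aluminium wheel head (176 mm across, top at 67) centred at y = +45 mm, on it a soft clay pot (110 across, top at 192); a toggle like the fan's at y = -110 mm. Origin: centre of the base's underside; z up. Stands on the side the fan leaves free, turned up to 20 degrees.
- wheel_switch (a joint): the wheel unit's toggle, same size and action as the fan's: 0 off (start; leave it there), 0.7 on, rad. Hinge along y at (0, -110, 49) mm in the wheel's frame; off, it leans to the wheel's -x side.

How it is judged:
At the end, for the whole second after the job is handed in: The fan's toggle rests on its on side (above 0.6 of 0.7 rad) and the wheel's toggle is still off (below 0.1 rad) (value of joint fan_switch above 0.6 rad and value of joint wheel_switch below 0.1 rad); the robot touches nothing.
It fails at once if the wheel's toggle is moved off its off position (more than 0.2 rad) (value of joint wheel_switch above 0.2 rad).
It fails at once if the wheel unit, its toggle or its pot is bumped (more than 3 N) (contact force between any of the fingers, the arm and wheel above 3 N).
It also fails if it takes over 32 s, if anything falls off the work surface, if the arm or the gripper's body presses on something with over 40 N, if the wrist force passes 120 N, or if a joint passes its speed limit or range.

## Robot

A 6-joint arm with a two-finger parallel gripper is mounted at the origin on the work surface. World frame = base frame: x ahead of the robot, y to its left, z up, the work surface at z = 0. Lengths are in m, angles in rad, forces in N, time in s.
With the tool pointing down it reaches from about 0.25 to 0.775 m from the base axis. Payload 4 kg.
Tool frame: the origin (TCP) lies midway between the tips of the shut fingers; the grasp point (between the pads) lies 19 mm behind it; z points along the fingers, y is the direction in which the jaws open and shut (so a half turn about z gives the same grasp; the last joint's range is limited). The gripper opens to 94 mm and grips with 3 to 60 N. Pads are 16 mm wide; open, the fingers measure 119 mm over their backs; the gripper's body (75 mm by 177 mm) begins 78 mm behind the grasp point.
Start: joints at [1.108, 0.087, 1.371, -0, 1.684, -0.103], TCP at [0.194, 0.515, 0.182] pointing down, gripper open.
Joint ranges: [-3.1, 3.1], [-0.76, 2.03], [0.27, 2.55], [-1.08, 4.22], [0.17, 2.65], [-2.57, 2.57]. Speed limits (rad/s): [2.79, 2.79, 3.14, 3.14, 3.14, 3.14].

## Interface

Orientations are given as [roll, pitch, yaw] about the fixed x, y, z axes, in that order (R = Rz(yaw) Ry(pitch) Rx(roll)).
In Python, from bench import robot, cams gives the robot as it stands.
- The arm moves only by the tool step_arm, never from a script. Its argument "plan" is a list that holds one entry, the list of rows, each a list of 5 numbers: the shift along the world's x, y, z in mm, then the turn about the world's z in rad, then the opening in per cent of the stroke, from 0 (shut) to 100 (fully open). In form: [[[tx, ty, tz, turn, fingers], ...]]. A call has 1 to 8 rows; each row is the pose to reach, as a shift and turn from the pose commanded when the call began; what a row does not reach only later rows make up. A row lasts 1/12 s, in which the tool goes at most 41.7 mm and 7.16 degrees, less where a joint would pass 70% of its speed; a pose out of reach is approached as far as the arm can. A call with a gripper value outside its range is refused whole. The fingers move at their own pace and stop on an object; the grip force is fixed at half the most. Time passes only in rows, so rows that repeat a pose let the fingers close. It gives the time, the measured TCP pose, the force and the opening at its end, in the units of the state.
- robot.get_obs(): the state, without advancing time (a new reading comes with each control period).
- cams.snapshot(name): name is "scene" or "top" or "wrist"; returns a dict with "frame" (384x512x3 uint8, red, green, blue), "camera_matrix" (3x3 intrinsics, pixels), "k1" (the pictures are not rectified: a ray, as slopes to the right and down, at radius r is drawn at 1 + k1 r^2 times it, then the intrinsics apply), "origin" and "attitude" of the camera in the world; the wrist camera has in their place "T_tool_cam" (4x4, takes a point from camera to tool coordinates, whose origin is the TCP and whose axes are the flange's). Camera axes: x right, y down, z forward; pixel columns grow to the right and rows downward; lengths in m; the calibration is good to about 2 mm. A picture is of the moment at which its call begins: read the wrist's pose just before it. There is no depth.
- robot.close_job(): hands the job in, once; it reports no verdict.
The state is a dict: "time": time; "joint_positions": joint angles; "qvel": joint speeds; "joint_torque": joint torques, N m; "tool_pos": TCP position; "ee_rot": TCP orientation; "wrist_force": force on the tool from outside, world axes, zero at the start; "wrist_torque": the same for the moment, N m; "width": finger opening in m.
Only numpy, scipy, OpenCV 4.12 (cv2) and the standard library are available. Lean on these libraries where they do the work, as an engineer would, in place of code of your own. Each camera call takes 0.05 s, during which the arm holds its last target. There are 200 camera calls.

## Working session

There is one attempt and no reset: what is moved stays moved. The work goes in short steps, Python scripts to look and compute and a tool call to move; the robot and the scene stay as the last step left them, time stands still between calls to the robot, and variables do not carry over. Pictures are saved under pics/ and viewed, about 8 in all and at most 12, crops included, and the job is handed in when it is done.

Besides the shell and the picture viewer there is one more tool, called after ">>>" as name(argument=value, ...) on one line, values as JSON. step_arm: Moves the arm, as the interface text tells. Its arguments: {"type":"object","properties":{"plan":{"type":"array"}},"required":["plan"]}

```bash
mkdir -p pics
cat > h.py <<'E'
import numpy as np, cv2
from bench import robot, cams
from scipy.spatial.transform import Rotation as R
def snap(n):
    o=robot.get_obs(); s=cams.snapshot(n); s['obs']=o
    return s
def cam_pose(s):
    if 'T_tool_cam' in s:
        o=s['obs']; T=np.eye(4); T[:3,:3]=R.from_euler('xyz',o['ee_rot']).as_matrix() if np.size(o['ee_rot'])==3 else np.array(o['ee_rot']).reshape(3,3)
        T[:3,3]=o['tool_pos']; T=T@np.array(s['T_tool_cam']); return T[:3,:3],T[:3,3]
    a=np.array(s['attitude']); 
    A=a if a.shape==(3,3) else (R.from_euler('xyz',a) if a.size==3 else R.from_quat(a)).as_matrix()
    return A,np.array(s['origin'])
def ray(s,uv):
    K=np.array(s['camera_matrix']); p=cv2.undistortPoints(np.array([[uv]],float),K,np.array([s['k1'],0,0,0,0.]))[0,0]
    # undistort: k1 model identical to OpenCV's first radial term
    A,o=cam_pose(s); d=A@np.array([p[0],p[1],1]); return o,d/np.linalg.norm(d)
def plane(s,uv,z):
    o,d=ray(s,uv); return o+d*(z-o[2])/d[2]
def proj(s,P):
    A,o=cam_pose(s); P=np.atleast_2d(P).astype(float)
    return cv2.projectPoints((P-o)@A,np.zeros(3),np.zeros(3),np.array(s['camera_matrix']),np.array([s['k1'],0,0,0,0.]))[0][:,0]
def tri(s1,u1,s2,u2):
    o1,d1=ray(s1,u1);o2,d2=ray(s2,u2)
    t=np.linalg.lstsq(np.c_[d1,-d2],o2-o1,rcond=None)[0]
    a,b=o1+d1*t[0],o2+d2*t[1]; return (a+b)/2,np.linalg.norm(a-b)
E
python3 - <<'E'
from h import *
import pickle
S={n:snap(n) for n in('scene','top','wrist')}
pickle.dump(S,open('s0.pkl','wb'))
for n in S:
    cv2.imwrite(f'pics/{n}0.png',S[n]['frame'][:,:,::-1])
    print(n,S[n].get('origin'),S[n].get('attitude'),S[n]['k1'],S[n].get('T_tool_cam'))
print(S['top']['camera_matrix'],robot.get_obs())
E
```

```text
scene [ 1.52028993 -0.30752678  0.74354205] [-2.15986733  0.01148899  1.30151983] -0.12986047789652633 None
top [ 0.48338697 -0.0450774   0.83349384] [-3.07109466 -0.00749606 -1.544744  ] -0.09544195332647479 None
wrist None None -0.02787493425668043 [[ 7.77767978e-05 -9.66963288e-01 -2.54915659e-01  7.36007684e-02]
 [ 9.99999846e-01  2.15132343e-04 -5.10946612e-04  6.24296961e-06]
 [ 5.48907219e-04 -2.54915580e-01  9.66963156e-01 -2.02179628e-01]
 [ 0.00000000e+00  0.00000000e+00  0.00000000e+00  1.00000000e+00]]
[[363.893536     0.         252.73213052]
 [  0.         363.893536   193.65574926]
 [  0.           0.           1.        ]] {'time': 0.15, 'joint_positions': array([ 1.10790581e+00,  8.78100465e-02,  1.37186853e+00, -1.19746893e-05,
        1.68363418e+00, -1.03095347e-01]), 'qvel': array([ 0.00054864, -0.00171199, -0.00119808, -0.00019502,  0.00042847,
       -0.00154196]), 'joint_torque': array([ 1.52107052e-03, -3.40642548e+01, -3.02793467e+01,  7.18526007e-02,
        3.04924941e-02, -9.03934369e-05]), 'tool_pos': array([0.19344444, 0.51436572, 0.18107911]), 'ee_rot': array([-3.13988046e+00, -1.65182975e-04,  2.78179601e+00]), 'wrist_force': array([-0.45748988,  0.20314709, -0.0963281 ]), 'wrist_torque': array([ 0.0113813 ,  0.00486942, -0.03194588]), 'width': 0.09385741099662993}
```

```bash
python3 -c "
import cv2,numpy as np
a=[cv2.imread(f'pics/{n}0.png') for n in('scene','top')]
cv2.imwrite('pics/both.png',cv2.resize(a[1],(768,576)))"
```

```text
(no output)
```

View pics/both.png

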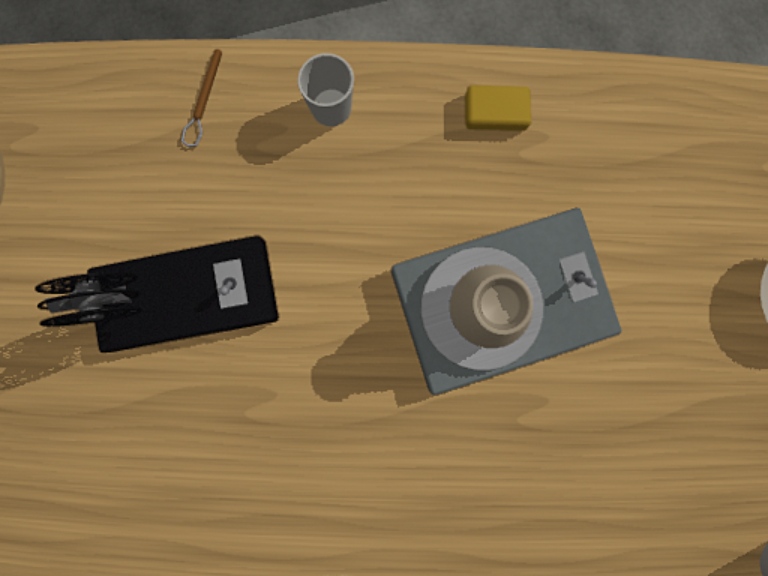

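View pics/scene0.png

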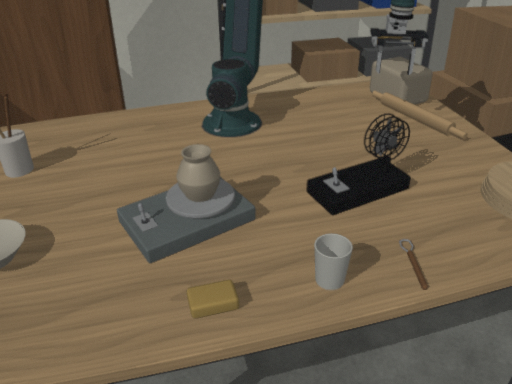

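The top view shows the fan on the left (+y), with its foot corners near (264,236), (278,320) and (102,352) in the 1.5x picture. Its toggle plate is near (230,283). The wheel is on the right. The scene view agrees. Next I measure the foot and the plate.

Run:
```python
from h import *
import pickle
S=pickle.load(open('s0.pkl','rb')); t=S['top']; f=t['frame']
hsv=cv2.cvtColor(f,cv2.COLOR_RGB2HSV)
m=((hsv[...,2]<45)).astype(np.uint8)
m[:, :60]=0; m[:,200:]=0; m[:140]=0; m[250:]=0
# plate
p=((hsv[...,1]<60)&(hsv[...,2]>110)).astype(np.uint8); p[:,:130]=0;p[:,175:]=0;p[:160]=0;p[215:]=0
c=max(cv2.findContours(p,0,1)[0],key=cv2.contourArea); r=cv2.minAreaRect(c)
print('plate',r,[plane(t,q,.049).round(4) for q in cv2.boxPoints(r)],plane(t,r[0],.049))
k=max(cv2.findContours(cv2.morphologyEx(m|p,cv2.MORPH_CLOSE,np.ones((7,7))),0,1)[0],key=cv2.contourArea)
for q in cv2.approxPolyDP(k,4,True)[:,0]: print(q,plane(t,q,.045).round(4))
# three corners by hand from the 1.5x view
for q in [(264,237),(278,320),(102,351)]: print('hand',plane(t,np.array(q)/1.5,.045).round(4))
# toggle tip views
im=f[165:215,135:190,::-1]; s=S['scene']['frame'][155:205,300:370,::-1]
cv2.imwrite('pics/crop.png',np.hstack([cv2.resize(im,(440,400),interpolation=2),cv2.resize(s,(350,400),fx=5,fy=5)[:,:350]]))
```

```text
plate ((153.18348693847656, 188.55503845214844), (29.684860229492188, 18.076494216918945), 80.13418579101562) [array([0.5723, 0.1939, 0.049 ]), array([0.58  , 0.1548, 0.049 ]), array([0.5165, 0.1408, 0.049 ]), array([0.5087, 0.1796, 0.049 ])] [0.54428234 0.16719943 0.049     ]
[176 161] [0.6065 0.1206 0.045 ]
[166 158] [0.6127 0.1431 0.045 ]
[ 60 179] [0.5606 0.3816 0.045 ]
[ 60 214] [0.4826 0.3767 0.045 ]
[ 67 234] [0.4391 0.358  0.045 ]
[184 213] [0.4932 0.0984 0.045 ]
hand [0.6132 0.1209 0.045 ]
hand [0.4926 0.0955 0.045 ]
hand [0.4391 0.3557 0.045 ]
```

View pics/crop.png

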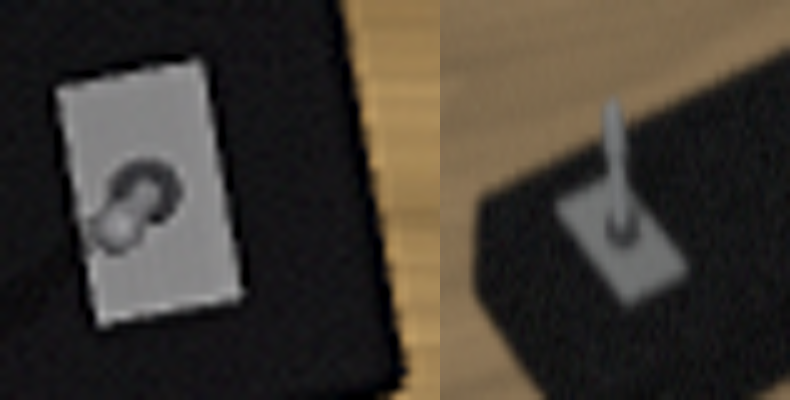

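The two yaw readings agree, about 12° from both the plate and the foot edge. The hinge is near (0.544, 0.167). I'll raise the arm, close the jaws, turn the jaw axis along the fan's x and go to a point short of the toggle.

>>> step_arm(plan=[[[20,-25,20,-0.12,0],[40,-50,40,-0.24,0],[65,-80,60,-0.36,0],[85,-110,60,-0.48,0],[110,-140,60,-0.6,0],[132,-172,60,-0.72,0],[155,-204,60,-0.84,0],[178,-236,60,-0.96,0]]])

```text
time: 0.82
tool_pos: [0.3722, 0.2771, 0.2418]
ee_rot: [3.142, 0.0, 1.816]
wrist_force: [0.4, 0.5, -0.1]
width: 0.0443
```

>>> step_arm(plan=[[[24,-32,0,-0.04,0],[48,-64,0,-0.04,0],[72,-96,0,-0.04,0],[98,-127,0,-0.04,0],[98,-127,0,-0.04,0],[98,-127,0,-0.04,0]]])

```text
time: 1.32
tool_pos: [0.4702, 0.1501, 0.241]
ee_rot: [-3.14, -0.0, 1.777]
wrist_force: [0.1, 0.0, 0.3]
width: 0.0044
```

Run:
```python
from h import *
import pickle
S={n:snap(n) for n in('wrist','scene')}
pickle.dump(S,open('s1.pkl','wb'))
o=S['wrist']['obs'];print(o['time'],o['tool_pos'],o['ee_rot'],o['width'],o['wrist_force'])
w=S['wrist']; im=w['frame'][:,:,::-1].copy()
h=np.array([.544,.167,.049]);x=np.array([.978,.208,0]);z=np.array([0,0,1])
for P in (h,h-x*.0157+z*.043): 
    u=proj(w,P)[0];print(u); cv2.circle(im,tuple(int(v) for v in u),3,(0,0,255),1)
cv2.imwrite('pics/w1.png',im)
```

```text
1.3167 [0.47023828 0.1500934  0.2410464 ] [-3.13960630e+00 -2.73590616e-04  1.77749643e+00] 0.004400830758978149 [0.11476444 0.02084253 0.32616957]
[303.72216906 166.99054833]
[297.62911166 173.0255365 ]
```

View pics/w1.png

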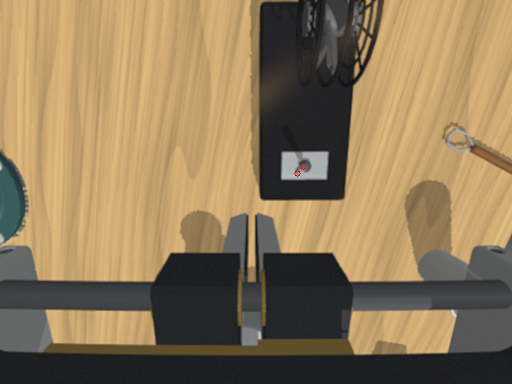

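The wrist view shows the foot and plate where predicted: the hinge projects to (304,167), on the plate. The toggle tip needs a zoom.

Run:
```python
from h import *
import pickle
w=pickle.load(open('s1.pkl','rb'))['wrist'];f=w['frame']
cv2.imwrite('pics/w1c.png',cv2.resize(f[140:200,265:345,::-1],None,fx=8,fy=8,interpolation=2))
hsv=cv2.cvtColor(f,cv2.COLOR_RGB2HSV); p=((hsv[...,2]>110)&(hsv[...,1]<60)).astype(np.uint8)
q=np.zeros_like(p);q[140:200,270:340]=p[140:200,270:340]
r=cv2.minAreaRect(max(cv2.findContours(q,0,1)[0],key=cv2.contourArea));print(r,plane(w,r[0],.049),[plane(w,b,.049).round(4) for b in cv2.boxPoints(r)])
```

```text
((304.0, 165.5), (27.0, 46.0), 90.0) [0.54384357 0.16919559 0.049     ] [array([0.5068, 0.1813, 0.049 ]), array([0.5711, 0.1949, 0.049 ]), array([0.5819, 0.1568, 0.049 ]), array([0.516 , 0.1429, 0.049 ])]
```

View pics/w1c.png

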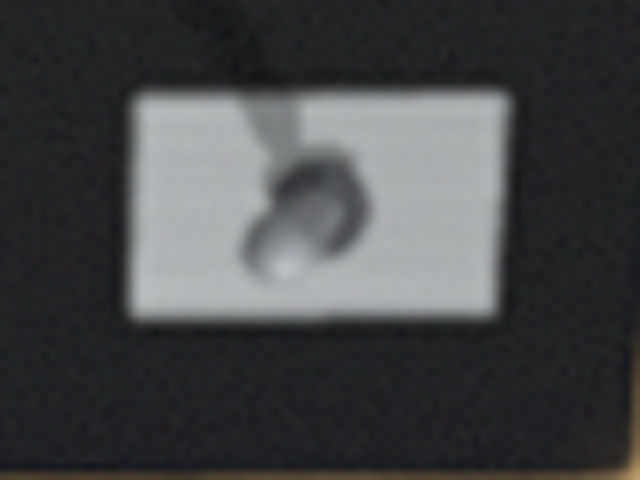

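The knob is at about (300,171) against a predicted (298,173), so toggle and hinge are confirmed within about 3 mm. I'll descend short of the toggle with the tip at z≈69 mm.

>>> step_arm(plan=[[[5,3,-40,0,0],[5,3,-80,0,0],[5,3,-115,0,0],[5,3,-145,0,0],[5,3,-165,0,0],[5,3,-172,0,0],[5,3,-172,0,0]]])

```text
time: 2.0
tool_pos: [0.4723, 0.1558, 0.0681]
ee_rot: [-3.137, -0.0, 1.784]
wrist_force: [-0.5, -0.1, 0.2]
width: 0.0005
```

>>> step_arm(plan=[[[10,2,0,0,0],[20,4,0,0,0],[28,6,0,0,0],[34,7,0,0,0],[40,8,0,0,0],[44,9,0,0,0]]])

```text
time: 2.5
tool_pos: [0.52, 0.1639, 0.0705]
ee_rot: [3.14, 0.0, 1.781]
wrist_force: [0.9, 0.1, 0.2]
width: 0.0003
```

>>> step_arm(plan=[[[4,1,0,0,0],[8,2,0,0,0],[11,2,0,0,0],[14,3,0,0,0],[14,3,0,0,0]]])

```text
time: 2.92
tool_pos: [0.5331, 0.1669, 0.0699]
ee_rot: [3.141, -0.0, 1.782]
wrist_force: [-0.1, -0.4, -0.4]
width: 0.0004
```

Run:
```python
from h import *
s=snap('scene');o=s['obs'];print(o['tool_pos'],o['wrist_force'])
cv2.imwrite('pics/s2.png',cv2.resize(s['frame'][120:220,290:420,::-1],None,fx=5,fy=5,interpolation=2))
```

```text
[0.53306257 0.16686464 0.06994509] [-0.14180652 -0.35215882 -0.39825654]
```

View pics/s2.png

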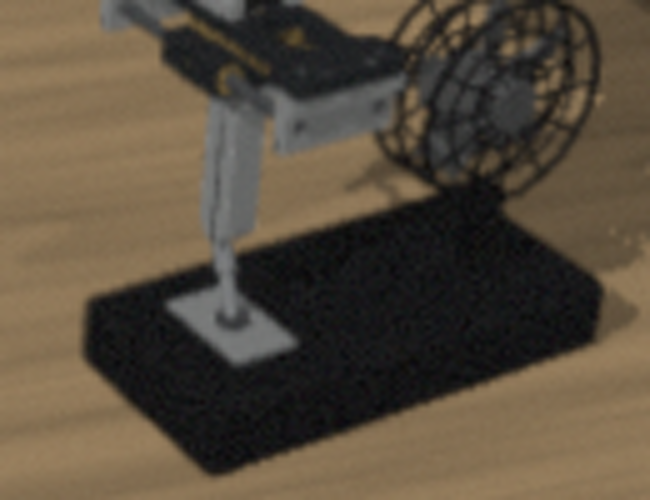

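The fingers stand just behind the toggle, which still leans off (knob near (222,255), base near (232,320) in the crop). There is no force, because the fingertips taper. I'll continue in small steps.

>>> step_arm(plan=[[[3,1,0,0,0],[6,1,0,0,0],[6,1,0,0,0]]])

```text
time: 3.22
tool_pos: [0.5391, 0.1678, 0.0701]
ee_rot: [3.141, 0.0, 1.782]
wrist_force: [0.6, 0.6, 0.2]
width: 0.0006
```

>>> step_arm(plan=[[[3,1,0,0,0],[6,1,0,0,0],[6,1,0,0,0]]])

```text
time: 3.47
tool_pos: [0.5452, 0.1688, 0.07]
ee_rot: [3.141, 0.0, 1.782]
wrist_force: [0.1, -1.1, 0.3]
width: 0.0003
```

Run:
```python
from h import *
s=snap('scene');o=s['obs'];print(o['tool_pos'],o['wrist_force'])
cv2.imwrite('pics/s3.png',cv2.resize(s['frame'][140:200,300:360,::-1],None,fx=9,fy=9,interpolation=2))
```

```text
[0.54521871 0.16880667 0.07003068] [ 0.06828567 -1.12587908  0.2644446 ]
```

View pics/s3.png

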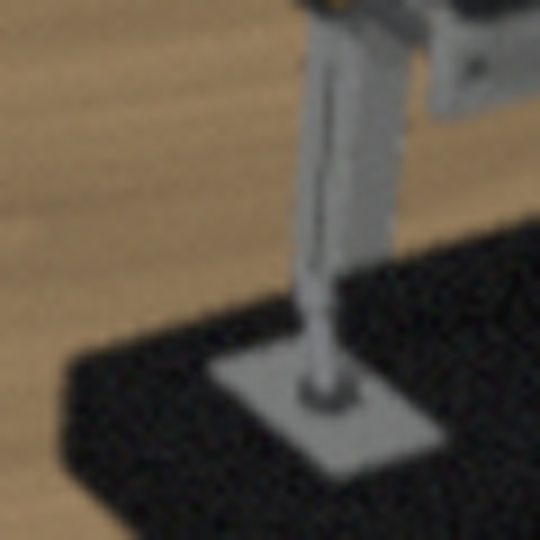

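The fingers are now level with the hinge, and the bat seems to sit at the left of the finger's front face. I'll project the key points to see whether it snapped.

Run:
```python
from h import *
s=snap('scene');t=snap('top')
h=np.array([.544,.1685,.049]);a=np.radians(12);x=np.array([np.cos(a),np.sin(a),0]);y=np.array([-x[1],x[0],0]);z=np.array([0,0,1])
T=np.array(s['obs']['tool_pos'])
pts=dict(hinge=h,off=h-x*.0157+z*.043,on=h+x*.0157+z*.043,up=h+z*.046,tcp=T,fpr=T+x*.0125+y*.008,fpl=T+x*.0125-y*.008,bl=T-x*.0125-y*.008)
for k,P in pts.items(): print(k,((proj(s,P)[0]-[300,140])*9).round(),proj(t,P)[0].round(1))
cv2.imwrite('pics/t3.png',cv2.resize(t['frame'][150:230,110:200,::-1],None,fx=7,fy=7,interpolation=2))
```

```text
hinge [320. 389.] [152.6 188.7]
off [301. 243.] [148.3 194.4]
on [363. 292.] [145.8 179.5]
up [332. 258.] [146.6 186.8]
tcp [328. 332.] [149.9 187.4]
fpr [374. 345.] [145.3 182.3]
fpl [330. 359.] [152.6 180.9]
bl [282. 319.] [154.5 192.5]
```

View pics/t3.png

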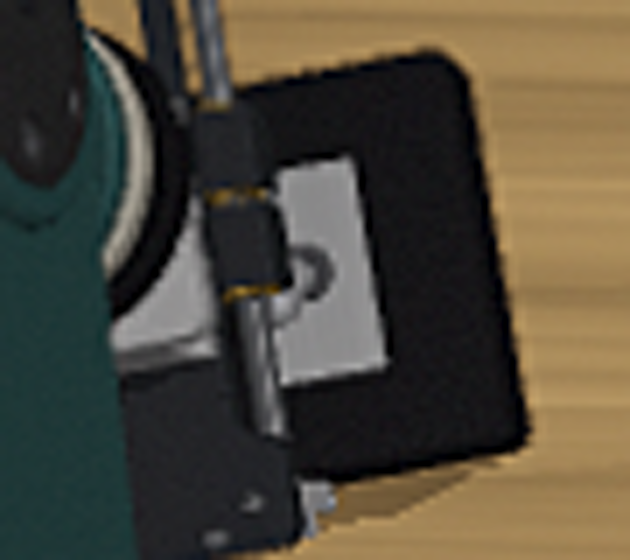

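The top view shows the bat still off: nut at crop (310,272), bat pointing to (285,312). So the finger is beside it or not reaching it. I'll check with the wrist camera.

Run:
```python
from h import *
w=snap('wrist');t=snap('top')
h=np.array([.544,.1665,.049]);a=np.radians(12);x=np.array([np.cos(a),np.sin(a),0]);y=np.array([-x[1],x[0],0]);z=np.array([0,0,1])
T=np.array(w['obs']['tool_pos'])
im=cv2.resize(w['frame'][130:330,150:350,::-1],None,fx=3,fy=3,interpolation=2)
for k,P,c in (('hinge',h,(0,0,255)),('off',h-x*.0157+z*.043,(0,255,0)),('tcp',T,(255,0,0))):
    u=((proj(w,P)[0]-[150,130])*3);print(k,u.round(),u/3+[150,130]);cv2.circle(im,tuple(int(v) for v in u),3,c,-1)
cv2.imwrite('pics/w4.png',im)
print('nut by top',plane(t,(110+310/7-.5,150+272/7-.5),.051),'knob',plane(t,(110+285/7-.5,150+312/7-.5),.088))
```

```text
hinge [299. 232.] [249.66351479 207.43097698]
off [231. 292.] [226.86083139 227.21639544]
tcp [303. 251.] [250.9260665  213.60172657]
nut by top [0.5445918  0.16535567 0.051     ] knob [0.52967166 0.16233274 0.088     ]
```

View pics/w4.png

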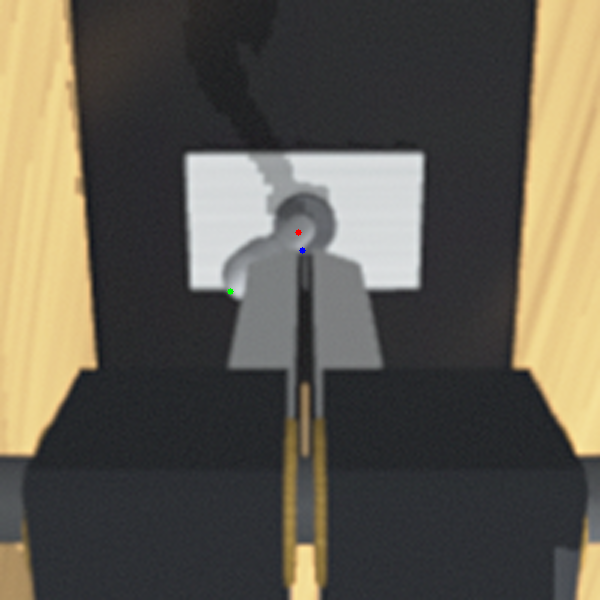

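The wrist view agrees with the scene view. The finger's lower edge (w4 y≈255) lies lower in the picture than a tip at the stated TCP would. The real fingertips seem higher than tool_pos says and passed above the knob. I'll measure that height.

Run:
```python
from h import *
w=snap('wrist');s=snap('scene');o=w['obs'];T=np.array(o['tool_pos'])
a=np.radians(12);x=np.array([np.cos(a),np.sin(a),0]);y=np.array([-x[1],x[0],0]);z=np.array([0,0,1])
for dz in (0,.005,.01,.015,.02,.025,.03):
    print(dz,'wrist +y-face tip',((proj(w,T+y*.008+z*dz)[0]-[150,130])*3).round(),'scene front-right/left corners',
     ((proj(s,T+x*.0125+y*.008+z*dz)[0]-[300,140])*9).round(),((proj(s,T+x*.0125-y*.008+z*dz)[0]-[300,140])*9).round())
print(T,o['joint_positions'])
```

```text
0 wrist +y-face tip [303. 221.] scene front-right/left corners [374. 344.] [330. 358.]
0.005 wrist +y-face tip [303. 227.] scene front-right/left corners [375. 330.] [331. 344.]
0.01 wrist +y-face tip [303. 234.] scene front-right/left corners [377. 315.] [332. 329.]
0.015 wrist +y-face tip [303. 241.] scene front-right/left corners [378. 301.] [334. 315.]
0.02 wrist +y-face tip [303. 248.] scene front-right/left corners [380. 286.] [335. 300.]
0.025 wrist +y-face tip [303. 255.] scene front-right/left corners [381. 272.] [336. 285.]
0.03 wrist +y-face tip [303. 263.] scene front-right/left corners [383. 257.] [338. 271.]
[0.54455566 0.16877944 0.06996616] [ 2.01109020e-01  1.79425631e-01  1.49177523e+00 -1.40698177e-06
  1.47045705e+00 -9.86726177e-03]
```

Both views agree that the real fingertips are about 25 mm above the reported tool_pos. With the tips at about 95 mm they passed just over the 92 mm toggle. I'll raise, back out, descend 25 mm lower than before and shift 3 mm in -y.

>>> step_arm(plan=[[[0,0,15,0,0],[-30,-8,15,0,0],[-65,-17,15,0,0],[-65,-17,0,0,0],[-65,-17,-15,0,0],[-65,-17,-24,0,0],[-65,-17,-24,0,0]]])

```text
time: 4.4
tool_pos: [0.4778, 0.1514, 0.0438]
ee_rot: [-3.137, -0.0, 1.782]
wrist_force: [-0.1, -0.1, -0.1]
width: 0.0005
```

Run:
```python
from h import *
w=snap('wrist');s=snap('scene');o=w['obs'];print(o['tool_pos'],o['wrist_force'])
a=cv2.resize(w['frame'][130:255,190:310,::-1],(400,417),interpolation=2)
b=cv2.resize(s['frame'][140:200,300:357,::-1],(396,417),interpolation=2)
cv2.imwrite('pics/c5.png',np.hstack([a,b]))
```

```text
[0.47782423 0.15141891 0.04378547] [-0.05044061 -0.13599354 -0.10249712]
```

View pics/c5.png

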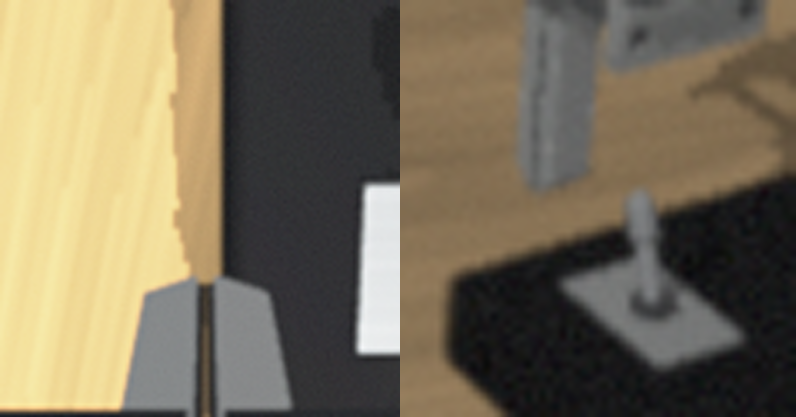

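The toggle is upright-left and off, and the finger hangs free behind it with no force, although the reported z is 44 mm. That confirms the 25 mm offset. Now I push along the fan's x.

>>> step_arm(plan=[[[12,3,0,0,0],[22,5,0,0,0],[28,6,0,0,0],[33,7,0,0,0],[38,8,0,0,0],[43,9,0,0,0],[48,10,0,0,0],[48,10,0,0,0]]])

```text
time: 5.17
tool_pos: [0.5291, 0.162, 0.046]
ee_rot: [3.14, 0.0, 1.782]
wrist_force: [0.4, 0.3, 0.0]
width: 0.0004
```

>>> step_arm(plan=[[[3,1,0,0,0],[6,1,0,0,0],[9,2,0,0,0],[9,2,0,0,0]]])

```text
time: 5.5
tool_pos: [0.5373, 0.1639, 0.046]
ee_rot: [3.141, 0.0, 1.782]
wrist_force: [0.2, 0.4, -0.3]
width: 0.0007
```

>>> step_arm(plan=[[[3,1,0,0,0],[3,1,0,0,0],[-10,-2,0,0,0],[-35,-7,0,0,0],[-60,-13,0,0,0],[-60,-13,25,0,0],[-60,-13,60,0,0],[-60,-13,60,0,0]]])

```text
time: 6.17
tool_pos: [0.4802, 0.1517, 0.1126]
ee_rot: [3.129, -0.0, 1.782]
wrist_force: [0.6, 0.4, 1.9]
width: 0.0004
```

Run:
```python
from h import *
t=snap('top');s=snap('scene');o=t['obs'];print(o['time'],o['tool_pos'],o['wrist_force'])
a=cv2.resize(t['frame'][160:217,125:182,::-1],(398,398),interpolation=2)
b=cv2.resize(s['frame'][140:200,300:360,::-1],(398,398),interpolation=2)
cv2.imwrite('pics/c6.png',np.hstack([a,b]))
```

```text
6.1667 [0.48019495 0.15166812 0.11256271] [0.63597471 0.3759095  1.9061513 ]
```

View pics/c6.png

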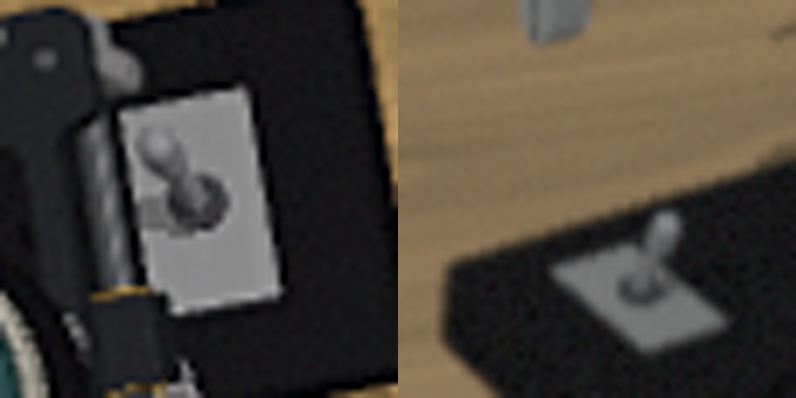

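The toggle has snapped over. In the top view the knob is at about (147,181) px, against a predicted on-position of (146,180) and an off-position of (149,194). I'll lift clear, settle and hand in.

>>> step_arm(plan=[[[-10,0,30,0,0],[-20,0,60,0,0],[-20,0,60,0,0],[-20,0,60,0,0],[-20,0,60,0,0]]])

```text
time: 6.68
tool_pos: [0.4563, 0.1507, 0.1645]
ee_rot: [-3.14, 0.0, 1.782]
wrist_force: [0.1, -0.4, 0.1]
width: 0.0004
```

Run:
```python
from h import *
import pickle
o=robot.get_obs();print(o['tool_pos'],o['wrist_force'],abs(o['qvel']).max())
t=cams.snapshot('top')['frame'].astype(int);t0=pickle.load(open('s0.pkl','rb'))['top']['frame'].astype(int)
print('wheel toggle mean/max change',abs(t-t0)[165:205,365:405].mean(),cv2.blur(abs(t-t0).max(2).astype(np.float32),(3,3))[165:205,365:405].max())
robot.close_job()
```

```text
[0.45634735 0.15072249 0.16449495] [ 0.11076197 -0.36681284  0.09307443] 0.021941533396817984
wheel toggle mean/max change 3.9758333333333336 6.0
the job is handed in; nothing more can be done
```

The fan's toggle is on: I pushed it over with the shut fingers, it snapped, and I handed the job in at about 6.7 s, with the arm lifted clear.

- **First pass failed:** the fingers went over the toggle without touching it. Two camera views showed the real fingertips about 25 mm above the reported tool position. I backed out and pushed again 25 mm lower, which worked.
- **Fan toggle:** after I backed off, the top and scene views both showed it leaning to its on side. In the top view the knob was about 2 px from the predicted on position and 14 px from the off position.
- **Wheel toggle:** its patch in the top view was unchanged since the start, within image noise. I kept the arm away from the wheel unit throughout.
- **At hand-in:** the wrist force was about 0.4 N, which is noise level. One lower-confidence reading was 1.9 N during the lift. It came while the arm was accelerating in free space and was gone once it settled.

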